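# Show a gearbox gear to the inspection camera

### The arm

A 6-joint arm with a two-finger parallel gripper is mounted at the origin on the work surface. World frame = base frame: x ahead of the robot, y to its left, z up, the work surface at z = 0. Lengths are in m, angles in rad, forces in N, time in s.
With the tool pointing down it reaches from about 0.35 to 0.775 m from the base axis. Payload 7.3 kg.
Tool frame: the origin (TCP) lies on the centre line of the jaws, within the pads' length; the fingertips stand 11 mm ahead of it and the grasp point (between the pads) lies 8 mm behind it; y points along the fingers, z is the direction in which the jaws open and shut, and the axes are right-handed (so a half turn about y gives the same grasp; the last joint's range is limited). The gripper opens to 92 mm and grips with 3 to 60 N. Pads are 19 mm wide; open, the fingers measure 130 mm over their backs; the gripper's body (75 mm by 190 mm) begins 47 mm behind the grasp point.
Start: joints at [-1.477, 0.342, 1.524, -0, 1.275, -0.146], TCP at [0.125, -0.51, 0.238] pointing down, gripper open.
Joint ranges: [-2.53, 2.53], [-0.77, 2.02], [0.04, 2.7], [-1, 4.14], [0.28, 2.66], [-3.11, 3.11]. Speed limits (rad/s): [2.57, 2.57, 3.14, 3.14, 3.14, 3.14].

### API

Orientations are given as [roll, pitch, yaw] about the fixed x, y, z axes, in that order (R = Rz(yaw) Ry(pitch) Rx(roll)).
In Python, from cell import robot, cams gives the robot as it stands.
- The arm moves only by the tool apply_moves, never from a script. Its argument "plan" is a list of rows, each a list of 7 numbers: the shift along the tool's x, y, z in m, then the turn, a rotation vector about the tool's x, y, z in degrees, then the gripper command: -1 is fully open, 1 is shut, values between are in proportion. A call has exactly 5 rows; each row is the pose to reach, as a shift and turn from the pose commanded when the call began, along the tool's axes at that moment; what a row does not reach only later rows make up. A row lasts 1/8 s, in which the tool goes at most 62.5 mm and 10.7 degrees, less where a joint would pass 70% of its speed; a pose out of reach is approached as far as the arm can. A call with a gripper value outside its range is refused whole. The fingers move at their own pace and stop on an object; "squeeze" is the grip in N (left out, the last holds). Time passes only in rows, so rows that repeat a pose let the fingers close, or fill a call up. It gives the time, the measured TCP pose, the force and the opening at its end, in the units of the state.
- robot.observe(): the state, without advancing time (a new reading comes with each control period).
- cams.read_camera(name): name is "side" or "top"; returns the picture (384x512x3 uint8, blue, green, red); there is no depth.
- cams.calibration(name): a dict with "fx", "fy", "cx", "cy" (pixels), "extrinsics" (4x4, takes a point from world to camera coordinates). Camera axes: x right, y up, looking along -z (the intrinsics and any distortion apply to the point x, -y, -z); pixel columns grow to the right and rows downward; lengths in m; the calibration is good to about 2 mm. A picture is of the moment at which its call begins. calibration takes no time and is no camera call.
- robot.hand_in(): hands the job in, once; it reports no verdict.
The state is a dict: "time": time; "qpos": joint angles; "qvel": joint speeds; "joint_efforts": joint torques, N m; "tool_pos": TCP position; "tool_rot": TCP orientation; "contact_force": force on the tool from outside, world axes, zero at the start; "torque": the same for the moment, N m; "opening": finger opening in m.
Only numpy, scipy, OpenCV 4.12 (cv2) and the standard library are available. Lean on these libraries where they do the work, as an engineer would, in place of code of your own. Each camera call takes 0.05 s, during which the arm holds its last target. There are 200 camera calls.

### The job

Lift the toothed gear with the brass hub up off its storage post and hold it in the air in front of the tilted inspection camera: centred on the lens's line of sight, its flat underside square to the lens glass and 100 mm away from it, hub side away from the lens. Leave the bearing and the blue bush on their posts and do not touch the camera; finish while still holding the gear there, still, in the gripper.

Things in the scene. Friction and masses are not known exactly. Their poses are not given: they have to be found in the camera images.
- gear_center (a point): Centre (half-way up) of the loose gear, on its axis: 19 mm above its flat underside. The gear is a dark steel toothed disc 77 mm over the teeth (24 teeth) and 14 mm thick, with a brass round hub 40 mm in diameter standing 24 mm above the disc (38 mm high in all) and a through bore of 24 mm; about 0.5 kg. Its z axis is the gear's axis, from underside to hub. It starts lying hub up on one of the three posts (any of them).
- gear_under (a point): Centre of the gear's flat underside (on the bore's axis), same axes as gear_center, 19 mm below it.
- stand: Fixed green storage stand, base plate 100 x 360 x 20 mm, origin at the centre of its underside; its long side is its own y axis. Three upright round steel posts, 18 mm in diameter, at y = -110, 0 and +110 mm on its centre line, rising 66 mm above the plate (tops 86 mm above the table). Parts lie on the plate's top, 20 mm above the table, with the posts through their bores, 3 mm clear all round.
- bearing_center (a point): Centre of a loose bright ball bearing, a flat ring 68 mm in diameter and 19 mm high with no hub, on another post. To be left there.
- bush_center (a point): Centre of a loose blue plastic bush, a plain tube 46 mm in diameter and 34 mm high, on the third post. To be left there.
- camera: Fixed inspection camera (grey foot 100 x 100 mm with two cheeks, white housing, black lens tube with a white ring light). Origin on the table directly below the centre of the lens glass, z up; the lens looks up and leans 25 degrees from vertical towards the camera's own -x, roughly towards the robot. The whole camera is turned about vertical by up to 35 degrees either way.
- lens: The camera's lens. Origin at the centre of the lens glass (34 mm across, front of a 48 mm black tube), 96 mm above the table; its z axis is the line of sight, pointing out of the glass, up and leaning 25 degrees from vertical; its y axis is level.
Not all that is in view belongs to the job. What is shaped like the part that bears gear_center but red is not meant. There is more than one size of the camera; the one meant has the size given above.

How it is judged:
On the way:
1. the gripped gear is lifted clear above the top of its post (height (world z) of gear_under above 0.09 m and contact force between gear and the fingers above 1 N), for 0.1 s.
At the end, for the whole second after the job is handed in: Held still by the fingers alone, hub side up: centre of the gear's underside 85 to 115 mm from the lens glass along the line of sight, within 12 mm of that line in lens x and y, gear axis within 8 degrees (0.14 rad) of the line of sight, not touching the camera (z of gear_under in the frame of lens between 0.085 and 0.115 m and x of gear_under in the frame of lens between -0.012 and 0.012 m and y of gear_under in the frame of lens between -0.012 and 0.012 m and angle between the z axis of gear_center and the z axis of lens, either way round below 0.14 rad and angle between gear_center's own z axis and vertical below 1.2 rad and contact force between gear and the fingers above 1 N and linear speed of gear below 0.02 m/s and contact force between gear and camera below 0.3 N); the arm keeps its last pose, push and grip.
It fails at once if the bearing or the blue bush is taken off its post or shifted more than 20 mm (distance of any of bearing_center, bush_center from where it was at the start of the episode above 0.02 m).
It fails at once if the camera is touched (more than 1 N) (contact force between camera and anything else above 1 N).
It also fails if it takes over 35 s, if anything falls off the work surface, if the arm or the gripper's body presses on something with over 40 N, if the wrist force passes 120 N, or if a joint passes its speed limit or range.

## Working session

There is one attempt and no reset: what is moved stays moved. The work goes in short steps, Python scripts to look and compute and a tool call to move; the robot and the scene stay as the last step left them, time stands still between calls to the robot, and variables do not carry over. Pictures are saved under pics/ and viewed, about 8 in all and at most 12, crops included, and the job is handed in when it is done.

Besides the shell and the picture viewer there is one more tool, called after "Request:" as a command line: name --pt "numbers of a row" for each row, then --argument value for the rest. apply_moves: Moves the arm, as the interface text tells. Its arguments: {"type":"object","properties":{"plan":{"type":"array","items":{"type":"array","items":{"type":"number"}}},"squeeze":{"type":"number"}},"required":["plan"]}

```bash
ls; mkdir -p pics; python3 - <<'E'
from cell import robot,cams
import cv2,numpy as np
np.set_printoptions(precision=4,suppress=True)
for n in("top","side"):
    im=cams.read_camera(n); cv2.imwrite(f"pics/{n}0.png",im); cv2.imwrite(f"pics/{n}0b.png",cv2.resize(im,(800,600),interpolation=cv2.INTER_CUBIC))
    c=cams.calibration(n); print(n,c)
s=robot.observe();print(s)
E
```

```text
pics
top {'fx': 367.71620184766124, 'fy': 367.71620184766124, 'cx': 254.19856714296827, 'cy': 189.31784510934068, 'extrinsics': array([[-0.0259, -0.9995,  0.0188,  0.0049],
       [ 0.9898, -0.023 ,  0.1404, -0.4912],
       [-0.1399,  0.0222,  0.9899, -0.9873],
       [ 0.    ,  0.    ,  0.    ,  1.    ]])}
side {'fx': 421.76137495271655, 'fy': 421.76137495271655, 'cx': 253.91017266437098, 'cy': 190.3360298884318, 'extrinsics': array([[-0.948 , -0.3182, -0.0021,  0.4874],
       [ 0.1679, -0.5061,  0.846 , -0.1727],
       [-0.2702,  0.8017,  0.5332, -1.0541],
       [ 0.    ,  0.    ,  0.    ,  1.    ]])}
{'time': 0.1, 'qpos': array([-1.477 ,  0.3427,  1.5249,  0.    ,  1.2754, -0.146 ]), 'qvel': array([ 0.0013,  0.0002, -0.0024,  0.    , -0.0009, -0.0011]), 'joint_efforts': array([  0.0026, -43.2005, -24.4695,   0.0721,   0.0526,  -0.    ]), 'tool_pos': array([ 0.1247, -0.5096,  0.2371]), 'tool_rot': array([-1.5722,  0.0002, -2.9018]), 'contact_force': array([ 0.1464,  0.1566, -0.4334]), 'torque': array([-0.0327, -0.0018, -0.0351]), 'opening': 0.09182163427516296}
```

View pics/top0b.png

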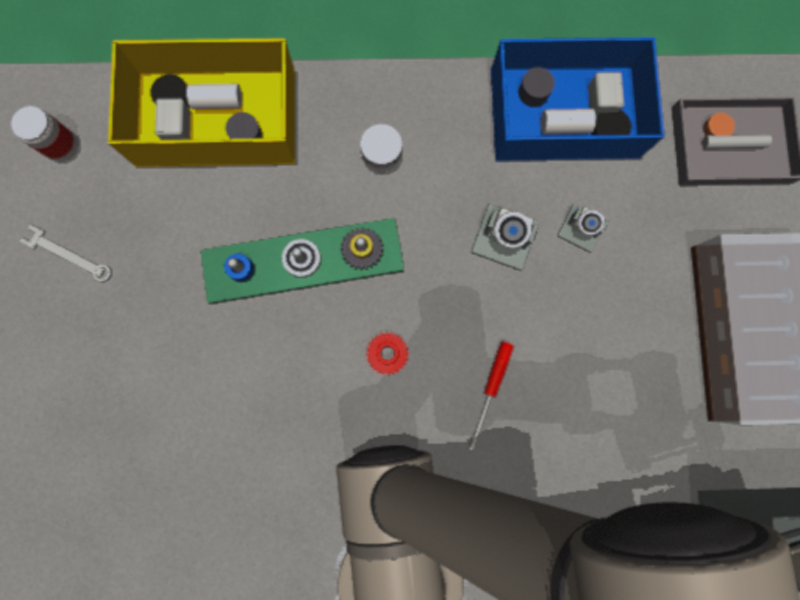

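View pics/side0b.png

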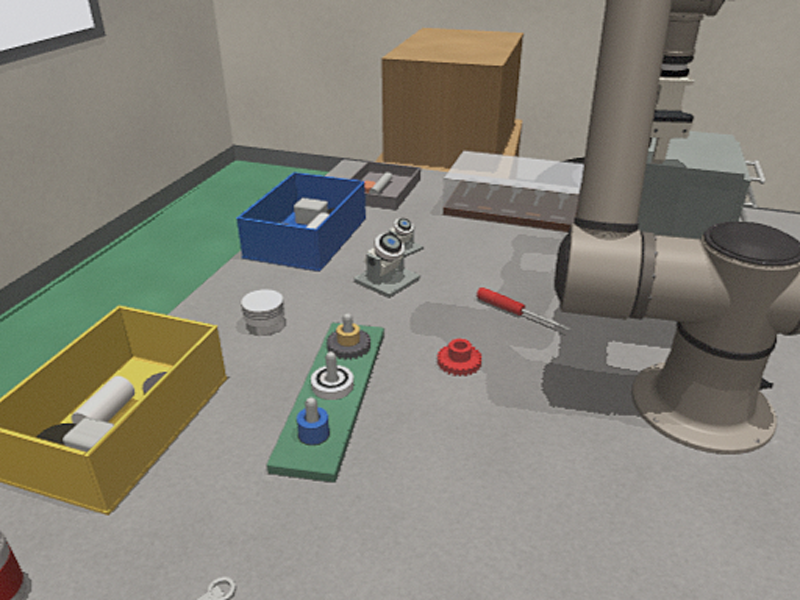

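Two cameras are visible: the larger at (512,230) in the top view and a smaller one beside it. The gear is on the stand's post nearest the camera, at (362,247) top and (348,340) side. I'll take enlarged crops next.

```bash
python3 - <<'E'
import cv2,numpy as np
t=cv2.imread("pics/top0.png");s=cv2.imread("pics/side0.png")
def g(im,x,y,w,h,k):
    c=cv2.resize(im[y:y+h,x:x+w],None,fx=k,fy=k,interpolation=cv2.INTER_CUBIC)
    for i in range(0,w,10):
        cv2.putText(c,str(x+i),(i*k,8),0,.3,(0,255,255),1); cv2.line(c,(i*k,10),(i*k,14),(0,255,255),1)
    for j in range(0,h,10):
        cv2.putText(c,str(y+j),(0,j*k+4),0,.3,(0,255,255),1); cv2.line(c,(20,j*k),(24,j*k),(0,255,255),1)
    return c
a=g(t,210,125,140,55,5); cv2.imwrite("pics/c1.png",a)
cv2.imwrite("pics/c2.png",g(s,170,130,110,115,5))
E
```

```text
(no output)
```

View pics/c1.png

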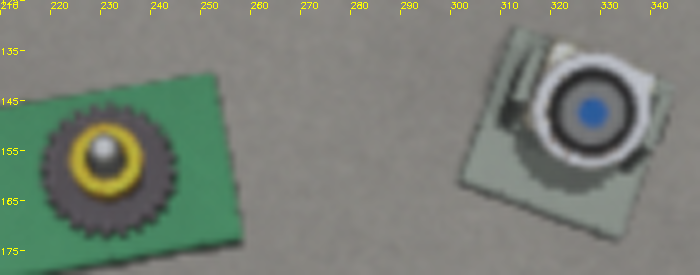

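View pics/c2.png

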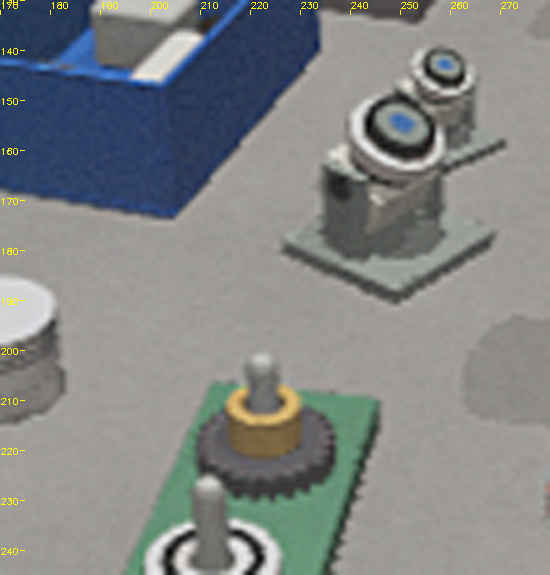

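```bash
cat > h.py <<'E'
from cell import robot,cams
import numpy as np
from scipy.optimize import least_squares
from scipy.spatial.transform import Rotation as R
np.set_printoptions(precision=4,suppress=True)
C={n:cams.calibration(n) for n in("top","side")}
def proj(n,p):
    c=C[n];q=c["extrinsics"]@np.r_[p,1];return np.array([c["cx"]+c["fx"]*q[0]/-q[2],c["cy"]-c["fy"]*q[1]/-q[2]])
def tri(a,b):
    r=least_squares(lambda p:np.r_[proj("top",p)-a,proj("side",p)-b],[.5,0,.1]);return r.x,r.fun
def plane(n,uv,z):
    return np.r_[least_squares(lambda p:proj(n,np.r_[p,z])-uv,[.5,0]).x,z]
E
python3 - <<'E'
from h import *
print("hub",tri((231.4,156.8),(222.6,210.6)), "expect z .058")
for n,uv in(("top",(231.4,156.8)),("side",(222.6,210.6))):print(plane(n,uv,.058))
print("disc",plane("top",(231.8,159.2),.034))
print("lens",tri((328.4,147.4),(250.2,154.6)),"expect .096")
for n,uv in(("top",(328.4,147.4)),("side",(250.2,154.6))):print(plane(n,uv,.096))
for z in(0.005,.012):
  P=[plane("top",uv,z) for uv in((313,130.4),(302,161.8),(333.6,173),(344.4,142))]
  print(z,P,np.mean(P,0))
  for i in range(4):
    d=(P[(i+1)%4]-P[i])[:2];print(np.linalg.norm(d),np.degrees(np.arctan2(d[1],d[0])))
Q=[plane("side",uv,.0) for uv in((226.6,180),(249.6,190.5),(268.6,177))]
for i in range(2):
    d=(Q[i+1]-Q[i])[:2];print("side",np.linalg.norm(d),np.degrees(np.arctan2(d[1],d[0])))
# stand corners (orig px)
S=[plane("top",(x*.64,y*.64),.02) for x,y in((202,250),(396,219),(404,270),(208,302))]
for i in range(4):
    d=(S[(i+1)%4]-S[i])[:2];print("st",np.linalg.norm(d),np.degrees(np.arctan2(d[1],d[0])))
print(np.mean(S,0))
E
```

```text
hub (array([0.5824, 0.0543, 0.0557]), array([-0.2335, -0.8748,  0.8656,  0.2099])) expect z .058
[0.5794 0.0536 0.058 ]
[0.5837 0.0572 0.058 ]
disc [0.5781 0.0536 0.034 ]
lens (array([ 0.5926, -0.206 ,  0.0956]), array([-0.1772, -0.7004,  0.8359,  0.1803])) expect .096
[ 0.5906 -0.2063  0.096 ]
[ 0.5953 -0.2057  0.096 ]
0.005 [array([ 0.666, -0.185,  0.005]), array([ 0.5726, -0.1484,  0.005 ]), array([ 0.5376, -0.2385,  0.005 ]), array([ 0.629 , -0.2755,  0.005 ])] [ 0.6013 -0.2118  0.005 ]
0.10023194504406759 158.62509838079706
0.09666570595134351 -111.23779770075528
0.09861428143610115 -21.99816098360952
0.0977480417608731 67.80903039224313
0.012 [array([ 0.6638, -0.1836,  0.012 ]), array([ 0.5711, -0.1473,  0.012 ]), array([ 0.5363, -0.2368,  0.012 ]), array([ 0.6272, -0.2735,  0.012 ])] [ 0.5996 -0.2103  0.012 ]
0.09955809328694648 158.62509838079686
0.09601582974890181 -111.237797700755
0.09795130510860628 -21.9981609836095
0.09709088909695232 67.80903039224323
side 0.09994095891423413 158.0973744614048
side 0.10443773130465572 -108.10342374298286
st 0.35680709760217344 -81.84754023632853
st 0.09639280137682457 -172.79493393534196
st 0.3561525222522377 98.13041883441021
st 0.09624719959808824 7.593350399750247
[0.5628 0.1614 0.02  ]
```

```bash
cat >> h.py <<'E'
def rot(y,z):
    y=np.array(y,float);z=np.array(z,float);y/=np.linalg.norm(y);z/=np.linalg.norm(z);return np.c_[np.cross(y,z),y,z]
def cur():
    s=robot.observe();return s["tool_pos"],R.from_euler("xyz",s["tool_rot"]),s
def delta(p,M):
    p0,r0,s=cur();print("t",s["time"],"pos",p0,"shift mm",1e3*r0.inv().apply(np.array(p)-p0),"turn deg",np.degrees((r0.inv()*R.from_matrix(M)).as_rotvec()),"F",s["contact_force"],"op",s["opening"])
a=np.radians(8);Rg=rot([0,0,-1],[np.cos(a),np.sin(a),0])
yw,t=np.radians(-21.7),np.radians(25)
cx=np.array([np.cos(yw),np.sin(yw),0]);Z=np.array([0,0,1.])
lz=-np.sin(t)*cx+np.cos(t)*Z;lx=np.cos(t)*cx+np.sin(t)*Z
lens=np.array([.5925,-.206,.096]);Rl=rot(-lz,lx)
E
python3 -c "
from h import *
delta([.581,.0545,.16],Rg);print(Rg,Rl,lz)"
```

```text
t 0.1 pos [ 0.1247 -0.5096  0.2371] shift mm [-577.2204   77.8508 -439.509 ] turn deg [  0.0554 -84.2619  -0.0692] F [ 0.1464  0.1566 -0.4334] op 0.09182163427516296
[[ 0.1392  0.      0.9903]
 [-0.9903  0.      0.1392]
 [ 0.     -1.      0.    ]] [[-0.3697  0.3927  0.8421]
 [-0.9291 -0.1563 -0.3351]
 [ 0.     -0.9063  0.4226]] [-0.3927  0.1563  0.9063]
```

Request:
apply_moves --pt "-0.05 0 -0.04 0 -9 0 -1" --pt "-0.1 0 -0.08 0 -18 0 -1" --pt "-0.15 0 -0.12 0 -27 0 -1" --pt "-0.2 0 -0.16 0 -36 0 -1" --pt "-0.25 0 -0.19 0 -45 0 -1"

```text
time: 0.72
tool_pos: [0.3218, -0.2655, 0.2377]
tool_rot: [-1.571, -0.0, -2.112]
contact_force: [0.6, -1.0, -0.6]
opening: 0.0918
```

```bash
python3 -c "
from h import *
delta([.581,.0545,.16],Rg)"
```

```text
t 0.725 pos [ 0.3218 -0.2655  0.2377] shift mm [-407.8454   77.6834   57.3733] turn deg [ -0.0005 -39.0022   0.0056] F [ 0.579  -0.9932 -0.587 ] op 0.09176324898293708
```

Request:
apply_moves --pt "-0.06 0 0.01 0 -8 0 -1" --pt "-0.12 0 0.02 0 -16 0 -1" --pt "-0.18 0 0.03 0 -24 0 -1" --pt "-0.24 0 0.035 0 -32 0 -1" --pt "-0.3 0.0 0.042 0 -39 0 -1"

```text
time: 1.35
tool_pos: [0.5135, -0.0309, 0.2375]
tool_rot: [-1.571, -0.0, -1.431]
contact_force: [0.9, -0.9, 0.6]
opening: 0.092
```

Request:
apply_moves --pt "-0.05 0.02 -0.045 0 0 0 -1" --pt "-0.087 0.05 -0.065 0 0 0 -1" --pt "-0.087 0.078 -0.065 0 0 0 -1" --pt "-0.087 0.078 -0.065 0 0 0 -1" --pt "-0.087 0.078 -0.065 0 0 0 -1"

```text
time: 1.98
tool_pos: [0.4374, 0.0444, 0.1605]
tool_rot: [-1.57, -0.0, -1.436]
contact_force: [0.3, 0.0, -0.1]
opening: 0.0917
```

```bash
python3 -c "
from h import *
delta([.581,.0545,.16],Rg)"
```

```text
t 1.975 pos [0.4374 0.0444 0.1605] shift mm [  9.2066   0.6576 143.6467] turn deg [-0.063  -0.2907  0.0214] F [ 0.3192  0.0005 -0.0623] op 0.09165440038496558
```

Request:
apply_moves --pt "0.004 0 0.05 0 0 0 -1" --pt "0.009 0 0.1 0 0 0 -1" --pt "0.009 0.0 0.144 0 0 0 -1" --pt "0.009 0.05 0.144 0 0 0 -1" --pt "0.009 0.05 0.144 0 0 0 -1"

```text
time: 2.6
tool_pos: [0.5788, 0.0546, 0.1073]
tool_rot: [-1.578, 0.001, -1.437]
contact_force: [-1.3, -0.2, 0.5]
opening: 0.0917
```

```bash
python3 -c "
from h import *
import cv2
delta([.581,.0545,.048],Rg)
s=cams.read_camera('side');t=cams.read_camera('top')
a=cv2.resize(t[110:210,180:280],None,fx=5,fy=5,interpolation=2)
b=cv2.resize(s[140:240,190:250],None,fx=5,fy=5,interpolation=2)
cv2.imwrite('pics/g1.png',np.hstack([a,b]))
for n in('top','side'):print(n,[proj(n,p) for p in([.581,.0545,.034],[.581,.0545,.058],[.581,.0545,.086])])"
```

```text
t 2.6 pos [0.5788 0.0546 0.1073] shift mm [ 0.4859 59.2825  2.5868] turn deg [ 0.3866 -0.3155 -0.0618] F [-1.2834 -0.2205  0.5274] op 0.09174384621835877
top [array([231.4492, 158.2076]), array([231.078 , 156.2492]), array([230.6222, 153.8446])]
side [array([224.2593, 217.4718]), array([223.9065, 210.2425]), array([223.4846, 201.5998])]
```

View pics/g1.png

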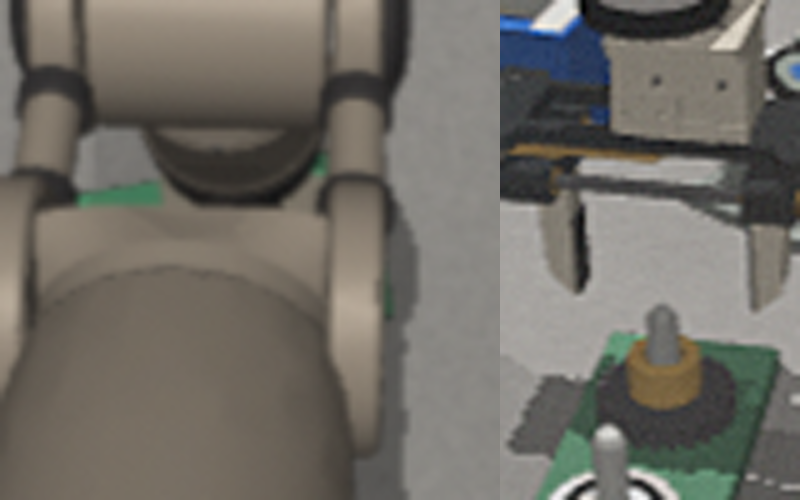

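Request:
apply_moves --pt "0 0.02 0.001 0 0 0 -1" --pt "0 0.035 0.001 0 0 0 -1" --pt "0 0.05 0.001 0 0 0 -1" --pt "0 0.05 0.001 0 0 0 -1" --pt "0 0.05 0.001 0 0 0 -1"

```text
time: 3.32
tool_pos: [0.5818, 0.0553, 0.0602]
tool_rot: [-1.57, -0.0, -1.436]
contact_force: [-0.3, -0.7, -0.2]
opening: 0.0917
```

```bash
python3 -c "
from h import *
delta([.582,.055,.048],Rg)"
```

```text
t 3.325 pos [0.5818 0.0553 0.0602] shift mm [ 0.3228 12.1509  0.1447] turn deg [-0.0389 -0.2595  0.0116] F [-0.3181 -0.6652 -0.2082] op 0.09165669611998012
```

Request:
apply_moves --pt "0 0.012 0 0 0 0 -1" --pt "0 0.012 0 0 0 0 -0.5" --pt "0 0.012 0 0 0 0 0.1" --pt "0 0.012 0 0 0 0 0.5" --pt "0 0.012 0 0 0 0 1" --squeeze 8

```text
time: 3.95
tool_pos: [0.5816, 0.0553, 0.0479]
tool_rot: [-1.57, -0.0, -1.436]
contact_force: [-0.3, 0.3, -0.1]
opening: 0.0564
```

Request:
apply_moves --pt "0 0 0 0 0 0 1" --pt "0 0 0 0 0 0 1" --pt "0 0 0 0 0 0 1" --pt "0 0 0 0 0 0 1" --pt "0 0 0 0 0 0 1"

```text
time: 4.58
tool_pos: [0.5819, 0.0553, 0.0478]
tool_rot: [-1.57, -0.0, -1.436]
contact_force: [2.9, 0.7, -0.7]
opening: 0.0397
```

Request:
apply_moves --pt "0 0 0.002 0 0 0 1" --pt "0 0 0.002 0 0 0 1" --pt "0 0 0.002 0 0 0 1" --pt "0 0 0.002 0 0 0 1" --pt "0 0 0.002 0 0 0 1" --squeeze 45

```text
time: 5.2
tool_pos: [0.5819, 0.0553, 0.0478]
tool_rot: [-1.574, -0.0, -1.436]
contact_force: [-4.9, -1.7, 6.0]
opening: 0.039
```

Request:
apply_moves --pt "0 -0.002 0 0 0 0 1" --pt "0 -0.01 0 0 0 0 1" --pt "0 -0.025 0 0 0 0 1" --pt "0 -0.025 0 0 0 0 1" --pt "0 -0.025 0 0 0 0 1"

```text
time: 5.82
tool_pos: [0.5834, 0.0556, 0.0728]
tool_rot: [-1.571, -0.0, -1.436]
contact_force: [0.3, 0.4, -4.9]
opening: 0.0392
```

Request:
apply_moves --pt "0 -0.03 0 0 0 0 1" --pt "0 -0.06 0 0 0 0 1" --pt "0 -0.1 0 0 0 0 1" --pt "0 -0.15 0 0 0 0 1" --pt "0 -0.17 0 0 0 0 1"

```text
time: 6.45
tool_pos: [0.5843, 0.0556, 0.2457]
tool_rot: [-1.567, -0.001, -1.436]
contact_force: [0.4, -1.6, -5.8]
opening: 0.0391
```

```bash
python3 -c "
from h import *
# TCP was 28 mm above underside
delta(lens+lz*(.128+.08),Rl);delta(lens+lz*.128,Rl)"
```

```text
t 6.45 pos [0.5843 0.0556 0.2457] shift mm [ 217.1384  -39.1054 -103.4536] turn deg [24.1915 28.9612 -6.4382] F [ 0.3725 -1.615  -5.7587] op 0.03907659425680794
t 6.45 pos [0.5843 0.0556 0.2457] shift mm [233.6977  33.5385 -74.322 ] turn deg [24.1915 28.9612 -6.4382] F [ 0.3725 -1.615  -5.7587] op 0.03907659425680794
```

Request:
apply_moves --pt "0.02 -0.02 -0.01 3 3.6 -0.8 1" --pt "0.06 -0.039 -0.03 7 8.5 -1.9 1" --pt "0.1 -0.039 -0.05 12 14.5 -3.2 1" --pt "0.14 -0.039 -0.07 16 19 -4.3 1" --pt "0.175 -0.039 -0.085 20 24 -5.3 1"

```text
time: 7.08
tool_pos: [0.5212, -0.1304, 0.2812]
tool_rot: [-1.212, -0.016, -1.865]
contact_force: [1.0, 0.2, -4.1]
opening: 0.0393
```

```bash
python3 -c "
from h import *
delta(lens+lz*(.128+.03),Rl)"
```

```text
t 7.075 pos [ 0.5212 -0.1304  0.2812] shift mm [45.3801 48.2936  7.1198] turn deg [ 4.4155  4.8117 -0.9977] F [ 1.0026  0.2317 -4.0634] op 0.03933692330689301
```

Request:
apply_moves --pt "0.015 0 0.002 1.5 1.6 -0.3 1" --pt "0.03 0.015 0.005 3 3.2 -0.7 1" --pt "0.045 0.03 0.007 4.4 4.8 -1 1" --pt "0.045 0.048 0.007 4.4 4.8 -1 1" --pt "0.045 0.048 0.007 4.4 4.8 -1 1"

```text
time: 7.7
tool_pos: [0.5315, -0.179, 0.2381]
tool_rot: [-1.14, 0.0, -1.945]
contact_force: [0.6, 0.1, -5.4]
opening: 0.0394
```

```bash
python3 -c "
from h import *
import cv2
delta(lens+lz*.128,Rl)
s=cams.read_camera('side');t=cams.read_camera('top')
a=cv2.resize(t[90:190,270:370],None,fx=4,fy=4,interpolation=2)
b=cv2.resize(s[100:200,210:310],None,fx=4,fy=4,interpolation=2)
cv2.imwrite('pics/l1.png',np.hstack([a,b]))
p,r,_=cur();ax=-r.apply([0,1,0])
for n in('top','side'):print(n,'under',proj(n,p-.028*ax),'disc top',proj(n,p-.014*ax),'hubtop',proj(n,p+.01*ax))
"
```

```text
t 7.7 pos [ 0.5315 -0.179   0.2381] shift mm [ 2.5494 28.9189  0.5508] turn deg [ 0.3113  0.2039 -0.1158] F [ 0.643   0.0742 -5.3517] op 0.0393631926691494
top under [330.9428 154.5202] disc top [331.3863 155.584 ] hubtop [332.1805 157.4885]
side under [264.3003 124.3323] disc top [265.9326 120.786 ] hubtop [268.7937 114.5701]
```

View pics/l1.png

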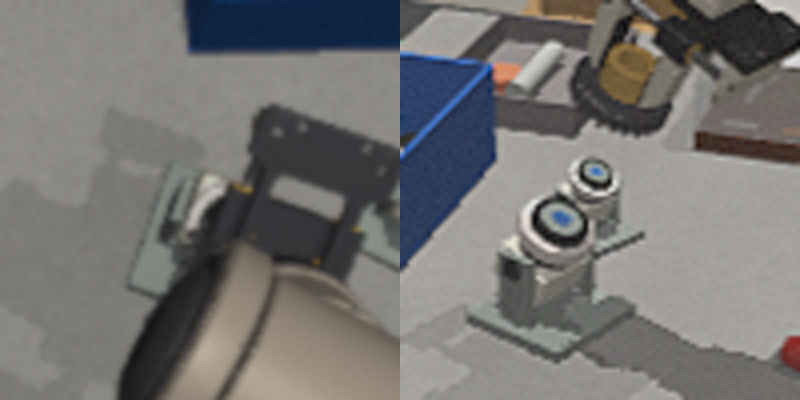

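Side crop: the gear hangs in line with the fingers, hub rim near (637,50) and disc near (622,100). That is within a few mm of where I predicted, above the larger lens at (560,218). I'll approach the final pose now.

Request:
apply_moves --pt "0.001 0.008 0 0 0 0 1" --pt "0.001 0.018 0 0 0 0 1" --pt "0.001 0.029 0 0 0 0 1" --pt "0.001 0.029 0 0 0 0 1" --pt "0.001 0.029 0 0 0 0 1"

```text
time: 8.43
tool_pos: [0.5431, -0.1852, 0.2136]
tool_rot: [-1.135, -0.0, -1.946]
contact_force: [1.2, 0.7, -5.0]
opening: 0.0392
```

```bash
python3 -c "
from h import *
import cv2
delta(lens+lz*.128,Rl)
s=cams.read_camera('side')
p,r,_=cur();ax=-r.apply([0,1,0]);zt=r.apply([0,0,1]);xt=r.apply([1,0,0])
b=cv2.resize(s[100:200,210:310],None,fx=6,fy=6,interpolation=2)
def dr(c,off,rad,col):
    P=[proj('side',c+off*lz+rad*(np.cos(q)*lx+np.sin(q)*np.cross(lz,lx))) for q in np.linspace(0,6.283,60)]
    P=((np.array(P)-[210,100]+.5)*6).astype(int);cv2.polylines(b,[P],True,col,1)
dr(lens,0,.024,(0,255,0));dr(lens,.1,.0385,(0,0,255));dr(lens,.114,.0385,(0,255,255));dr(lens,.138,.02,(255,0,255))
cv2.imwrite('pics/l2.png',b)"
```

```text
t 8.425 pos [ 0.5431 -0.1852  0.2136] shift mm [ 1.0766  1.2358 -1.1697] turn deg [ 0.045   0.1863 -0.063 ] F [ 1.1744  0.704  -5.0154] op 0.0391645629605605
```

View pics/l2.png

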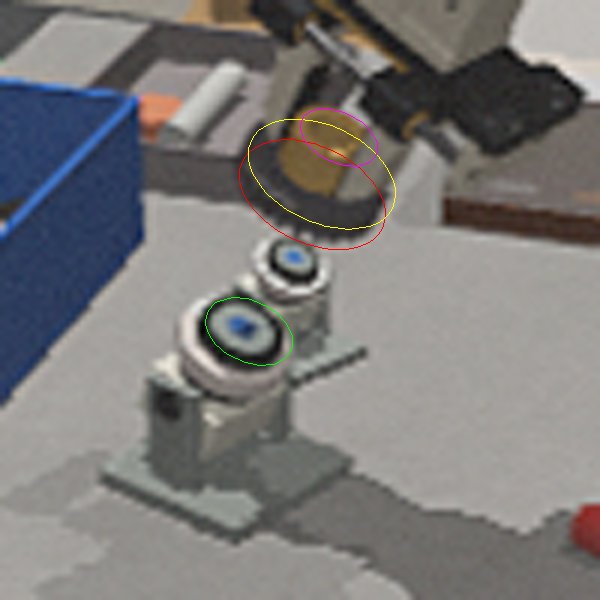

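The overlay shows both the lens and the held gear within about 1.5 px (3–4 mm) of the model, displaced in the same direction, and the tilts agree. I'll let it settle, then hand in.

Request:
apply_moves --pt "0.001 0.001 0 0 0 0 1" --pt "0.001 0.001 0 0 0 0 1" --pt "0.001 0.001 0 0 0 0 1" --pt "0.001 0.001 0 0 0 0 1" --pt "0.001 0.001 0 0 0 0 1"

```text
time: 9.1
tool_pos: [0.5431, -0.1863, 0.2128]
tool_rot: [-1.135, -0.0, -1.946]
contact_force: [0.2, 0.1, -4.8]
opening: 0.0389
```

```bash
python3 -c "
from h import *
delta(lens+lz*.128,Rl);print(cur()[2]['qvel']);print(robot.hand_in())"
```

```text
t 9.1 pos [ 0.5431 -0.1863  0.2128] shift mm [ 0.0704  0.3255 -1.1514] turn deg [ 0.0341  0.1828 -0.0615] F [ 0.1553  0.0912 -4.842 ] op 0.03888232676316231
[-0.0005  0.0014  0.0008 -0.0008  0.0004 -0.0006]
the job is handed in; nothing more can be done
None
```

I gripped the gear by its hub with 45 N, lifted it off its post, and held it 100 mm in front of the larger camera's lens. I handed the job in at about 9.1 s of the 35 s allowed; no verdict was reported.

- **Pose:** the last reading put the tool within about 1.2 mm and 0.2° of the pose worked out from the images. The joints were practically still.
- **Hold:** the wrist carried 4.8 N, which is the gear's weight, with the fingers 38.9 mm apart on the 40 mm hub.
- **Lens position:** the two views disagree about where the lens is. The side view put it about 4–5 mm from where the top view did, and I used the position between them. In the last side picture, the lens was about 3–4 mm off the model and the gear about 2 mm off in the same direction. The leftover error between gear and lens should be about 2–3 mm, against the 12 mm allowed.
- **Grasp:** on first closing, the wrist felt about 3 N sideways, so the gear was probably against its post. I commanded a 2 mm shift towards the post before lifting, and the sideways force was gone once it was raised.
- **Not checked:** I took no picture of the bearing and bush after the lift. The arm kept clear of them and of the camera on the planned path, and no unexpected force showed up.

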